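Set the kiln timer to eight clicks and start it

TASK

Set the kiln controller's timer to eight: grip the dial, push it down through its slack and part way in against its spring, far enough to free its lock but never hard down, and held so turn it clockwise, click by click, until its pointer stands at the eighth mark after the broad zero mark, without running past it and without forcing it round against the lock; ease off so that the shaft springs up and locks there. Then press the start key fully down, gently, let it come up again and leave everything alone; do not shift the bowl, the dish or the jar.

Things in the scene. Friction and masses are not known exactly. Their poses are not given: they have to be found in the camera images.
- console: Kiln controller: grey box fixed to the bench, 150 (x) x 270 (y) x 60 mm high. Origin: centre of its underside, z up. Dial axis (upright) at its x = 0, y = +65 mm, start key at x = 0, y = -80 mm. Around the dial 13 raised dark marks, 20 degrees apart, numbered clockwise from above: mark 0 is the broad one, in the box's +y direction from the axis; marks 4, 8, 12 are longer than the others.
- dial_cap: The black timer dial itself: round flange 68 mm in diameter and 8 mm thick with a straight grip bar on top and a pointer nib. Origin on its axis, 35 mm below the point dial_grip, x towards the pointer, z up.
- dial_grip (a point): On the axis of the black timer dial, half way up its grip bar, 95 to 106 mm above the bench (differs each time); x along the bar to the pointer, z up. The bar is straight, 60 mm long, 14 mm wide, 26 mm high; its top is 8.5 mm above this point. Below it the dial's round flange, 68 mm in diameter, upper face 18 mm below this point: fingertips can push on it.
- dial_pointer (a point): Outer end of the small pointer nib at one end of the grip bar, 42 mm from the dial axis. Its direction from the axis is the setting: it starts locked at one of marks 1 to 5. Clicks every 20 degrees: wells of about 0.12 N m peak pull it to the nearest mark; stops at marks 0 and 12. Locked, it has 2 to 3 degrees of play. Let go on a mark it locks; between marks its shaft may stay down.
- dial_push (a joint): How far the dial's sprung shaft is pushed in (m, 0 = up). The dial first slides 0 to 6 mm down its shaft with slack (about 1 N; how much cannot be seen), then takes the shaft along: 2 N to start, then 3.2 N per mm. Lock pins drag on their ring unless it is 3.2 mm in (12.2 N); 5.5 mm (19.6 N) counts as hard down; bottom at 7 mm. Hold 15 to 17 N while turning. Let go, it springs up.
- mark0 (a point): Fixed point of the console where the pointer's tip stands (seen from above) at mark 0, 42 mm from the dial axis.
- mark1 (a point): Fixed point of the console where the pointer's tip stands (seen from above) at mark 1, 42 mm from the dial axis.
- mark2 (a point): Fixed point of the console where the pointer's tip stands (seen from above) at mark 2, 42 mm from the dial axis.
- mark3 (a point): Fixed point of the console where the pointer's tip stands (seen from above) at mark 3, 42 mm from the dial axis.
- mark4 (a point): Fixed point of the console where the pointer's tip stands (seen from above) at mark 4, 42 mm from the dial axis.
- mark5 (a point): Fixed point of the console where the pointer's tip stands (seen from above) at mark 5, 42 mm from the dial axis.
- mark6 (a point): Fixed point of the console where the pointer's tip stands (seen from above) at mark 6, 42 mm from the dial axis.
- mark7 (a point): Fixed point of the console where the pointer's tip stands (seen from above) at mark 7, 42 mm from the dial axis.
- mark8 (a point): Fixed point of the console where the pointer's tip stands (seen from above) at mark 8, the setting wanted, 42 mm from the dial axis.
- key: Start key: round grey push key, 30 mm in diameter, standing in a black housing ring 46 mm wide on the console. Origin on its axis, 18 mm below its top face; the top face is 82 mm above the bench when the key is up, the housing's top 72 mm. It goes straight down 6 mm against a spring (1.5 N to start, 5 N fully down), then meets a rigid stop, and comes up by itself.
- bowl: Bystander: dark round bowl, 124 mm wide, 40 mm high, loose, beside the console's dial end. Origin: centre of its underside.
- dish: Bystander: yellow-green square dish, 110 mm wide, 22 mm high, loose, beside the console's key end. Origin: centre of its underside.
- jar: Bystander: jar with a lid, 60 mm in diameter, 85 mm high, loose, beyond the console. Origin: centre of its underside.

How it is judged:
On the way, in this order (a step that is already met when the one before it is completed fails the run):
1. the dial stands at the eighth mark, sprung up and locked (horizontal distance between dial_pointer and mark8 below 0.004 m and value of joint dial_push below 0.0008 m), for 0.3 s.
2. then the start key is pressed fully down (z of key in the frame of console below 0.0595 m), for 0.05 s.
At the end, for the whole second after the job is handed in: The pointer tip is within 4 mm (horizontally) of the eighth mark's point, its shaft is up (within 0.8 mm) and locked, the start key has been pressed (4.5 mm or more) after that and has come up again (within 1.5 mm), and the three bystanders are within 15 mm of where they began (all of step 1 and z of key in the frame of console above 0.0625 m and distance of each of bowl, dish, jar from where it was at the start of the episode below 0.015 m); the robot touches nothing.
It fails at once if the dial's shaft is pressed hard down (5.5 mm, 19.6 N, or more) (value of joint dial_push above 0.0055 m).
It fails at once if the dial is forced round with its lock pins dragging (touched, pointer tip more than 5 mm from every mark from 0 to 8, shaft less than 3.2 mm in) (value of joint dial_push below 0.0032 m and horizontal distance between dial_pointer and mark0 above 0.005 m and horizontal distance between dial_pointer and mark1 above 0.005 m and horizontal distance between dial_pointer and mark2 above 0.005 m and horizontal distance between dial_pointer and mark3 above 0.005 m and horizontal distance between dial_pointer and mark4 above 0.005 m and horizontal distance between dial_pointer and mark5 above 0.005 m and horizontal distance between dial_pointer and mark6 above 0.005 m and horizontal distance between dial_pointer and mark7 above 0.005 m and horizontal distance between dial_pointer and mark8 above 0.005 m and contact force between anything else and dial_cap above 0.5 N).
It fails at once if the dial is run past the eighth mark by more than half a click (x of dial_pointer in the frame of console below 0.007 m and y of dial_pointer in the frame of console below 0.065 m).
It fails at once if the start key is struck or pressed with more than 25 N (contact force between anything else and key above 25 N).
It fails at once if the bowl, the dish or the jar is shifted by more than 15 mm (distance of any of bowl, dish, jar from where it was at the start of the episode above 0.015 m).
It also fails if it takes over 72 s, if anything falls off the work surface, if the arm or the gripper's body presses on something with over 40 N, if the wrist force passes 120 N, or if a joint passes its speed limit or range.

ROBOT

A 6-joint arm with a two-finger parallel gripper is mounted at the origin on the work surface. World frame = base frame: x ahead of the robot, y to its left, z up, the work surface at z = 0. Lengths are in m, angles in rad, forces in N, time in s.
With the tool pointing down it reaches from about 0.35 to 0.85 m from the base axis. Payload 8.1 kg.
Tool frame: the origin (TCP) lies at the centre of the arm's flange, where the gripper is bolted on; the fingertips stand 186 mm ahead of it and the grasp point (between the pads) lies 167 mm ahead of it (robot.grasp_offset is the distance from the TCP to the grasp point, in m); z points along the fingers, y is the line along which they close (so a half turn about z gives the same grasp; the last joint's range is limited). The gripper opens to 93 mm and grips with 3 to 60 N. Pads are 15 mm wide; open, the fingers measure 128 mm over their backs; the gripper's body (75 mm by 188 mm) begins 65 mm behind the grasp point.
Start: joints at [1.2, 0.13, 1.488, -0, 1.523, -0.085], TCP at [0.169, 0.576, 0.405] pointing down, gripper open.
Joint ranges: [-2.96, 2.96], [-0.89, 2.26], [0.02, 2.5], [-1.34, 4.48], [0, 2.73], [-2.66, 2.66]. Speed limits (rad/s): [2.39, 2.39, 2.79, 3.14, 3.14, 3.14].

INTERFACE

Orientations are given as a rotation vector (axis times angle).
In Python, from plant import robot gives the robot as it stands.
- The arm moves only by the tool drive_tool, never from a script. Its argument "moves" is one flat list of numbers, 7 for each row, row after row: the finger opening in mm, from 0 to 93, then the shift along the tool's x, y, z in mm, then the turn, a rotation vector about the tool's x, y, z in degrees. A call has 1 to 8 rows; each row shifts and turns the commanded pose from where the row before left it, along the tool's axes as they then stand; what a row does not reach is not made up. A row lasts 1/10 s, in which the tool goes at most 50 mm and 8.59 degrees, less where a joint would pass 70% of its speed; a pose out of reach is approached as far as the arm can. A call is refused whole if a number of a shift passes 50 or a number of a turn 8.59, either way. A call with a gripper value outside its range is refused whole. The fingers move at their own pace and stop on an object; "grip_force" is the grip in N (left out, the last holds). Time passes only in rows, so rows that do not move let the fingers close. It gives the time, the measured TCP pose, the force, the opening and the grip force at its end, in the units of the state.
- robot.read_state(): the state, without advancing time (a new reading comes with each control period).
- robot.read_camera(name): name is "scene" or "top"; returns a dict with "color" (384x512x3 uint8, red, green, blue), "depth" (384x512 float32, m along the optical axis (not along the pixel's ray), 0 where there is no reading), "mtx" (3x3 intrinsics, pixels), "R" (3x3) and "t" (3): a world point X has camera coordinates R X + t. Camera axes: x right, y down, z forward; pixel columns grow to the right and rows downward; lengths in m; the calibration is good to about 2 mm. A picture is of the moment at which its call begins.
- robot.close_job(): hands the job in; it is judged then, once.
The state is a dict: "t": time; "q": joint angles; "dq": joint speeds; "joint_torque": joint torques, N m; "tool_pos": TCP position; "orientation": TCP orientation; "force": force on the tool from outside, world axes, zero at the start; "wrist_torque": the same for the moment, N m; "opening": finger opening in m; "gripper_force": force on a finger pad.
Only numpy, scipy, OpenCV 4.12 (cv2) and the standard library are available. Lean on these libraries where they do the work, as an engineer would, in place of code of your own. Each camera call takes 0.05 s, during which the arm holds its last target. There are 200 camera calls.

## Working session

There is one attempt and no reset: what is moved stays moved. The work goes in short steps, Python scripts to look and compute and a tool call to move; the robot and the scene stay as the last step left them, time stands still between calls to the robot, and variables do not carry over. Pictures are saved under pics/ and viewed, at most 10 in all, crops included, and the job is handed in when it is done.

Besides the shell and the picture viewer there is one more tool, called after "Request:" as name(argument=value, ...) on one line, values as JSON. drive_tool: Moves the arm, as the interface text tells. Its arguments: {"type":"object","properties":{"moves":{"type":"array","items":{"type":"number"}},"grip_force":{"type":"number"}},"required":["moves"]}

```bash
mkdir -p pics; ls
python3 - <<'E'
from plant import robot
import cv2,numpy as np
s=robot.read_state();print(s)
for n in("scene","top"):
    c=robot.read_camera(n);np.savez(f"{n}0.npz",**c)
    cv2.imwrite(f"pics/{n}0.png",c["color"][:,:,::-1]);print(n,c["mtx"],c["R"],c["t"])
E
```

```text
pics
{'t': 0.0, 'q': array([ 1.19961081e+00,  1.31154127e-01,  1.48926495e+00,  1.25382890e-05,
        1.52299426e+00, -8.54073994e-02]), 'dq': array([ 0.0018923 , -0.00058418, -0.00050643, -0.00037445,  0.00094245,
        0.00067578]), 'joint_torque': array([ 1.72990018e-03, -5.59855092e+01, -4.91744757e+01,  7.68740731e-02,
        3.54268891e-02, -1.62274505e-04]), 'tool_pos': array([0.16904097, 0.57546061, 0.40369921]), 'orientation': array([-4.47313577e-01, -3.10915451e+00,  2.78089426e-03]), 'force': array([-0.16541749, -0.0289745 ,  0.79391058]), 'wrist_torque': array([-0.02246795, -0.02958428,  0.02365323]), 'gripper_force': 0.0, 'opening': 0.09299149271139204}
scene [[394.33785821   0.         256.44792073]
 [  0.         394.33785821 189.04888601]
 [  0.           0.           1.        ]] [[ 0.72628734  0.68738933  0.00161742]
 [ 0.3887636  -0.40882017 -0.82566878]
 [-0.56689467  0.60030157 -0.56415286]] [-0.46298178 -0.15770863  1.24595562]
top [[432.16320811   0.         257.59305962]
 [  0.         432.16320811 188.76067764]
 [  0.           0.           1.        ]] [[-0.02414753 -0.99936047 -0.02637308]
 [-0.9889185   0.02774404 -0.14584399]
 [ 0.14648241  0.02255905 -0.98895601]] [0.07822021 0.60810673 1.16145069]
```

View pics/top0.png

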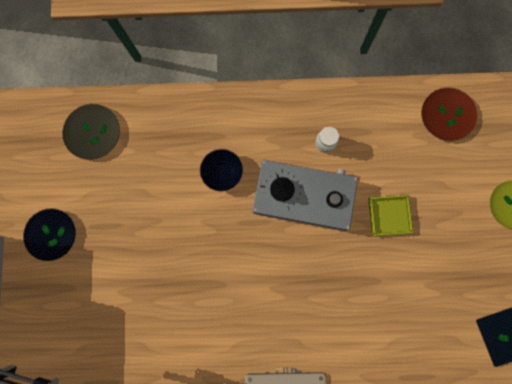

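View pics/scene0.png

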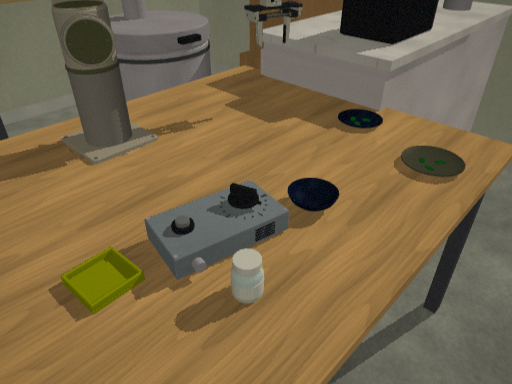

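The top view shows the console at about (305,195), the dial at (282,188), the key at (335,199), the bowl at (221,170), the jar at (328,139) and the dish at (391,216). Next I'll enlarge the dial in both views and measure.

```bash
cat > h.py <<'E'
import numpy as np,cv2
def ray(c,u,v,z):
    d=c["R"].T@np.linalg.solve(c["mtx"],[u,v,1.]);o=-c["R"].T@c["t"]
    return o+d*(z-o[2])/d[2]
def proj(c,X):
    p=c["mtx"]@(c["R"]@np.asarray(X,float)+c["t"]);return p[:2]/p[2]
E
python3 - <<'E'
from h import *
t=dict(np.load("top0.npz"));s=dict(np.load("scene0.npz"))
a=cv2.resize(t["color"][155:235,250:362],None,fx=7,fy=7,interpolation=cv2.INTER_CUBIC)[:,:,::-1]
cv2.imwrite("pics/tc.png",a)
b=cv2.resize(s["color"][175:275,140:300],None,fx=5,fy=5,interpolation=cv2.INTER_CUBIC)[:,:,::-1]
cv2.imwrite("pics/sc.png",b)
# depth heights -> console top points
def cloud(c):
    v,u=np.mgrid[:384,:512];d=c["depth"];P=np.linalg.solve(c["mtx"],np.stack([u.ravel()*d.ravel(),v.ravel()*d.ravel(),d.ravel()]))
    return (c["R"].T@(P-c["t"][:,None])).T.reshape(384,512,3)
for n,c in(("top",t),("scene",s)):
    X=cloud(c);img=c["color"].astype(int)
    m=(abs(X[...,2]-.06)<.006)&(c["depth"]>0)
    m=cv2.morphologyEx(m.astype(np.uint8),cv2.MORPH_OPEN,np.ones((3,3)))
    k,l,st,ce=cv2.connectedComponentsWithStats(m)
    roi=[i for i in range(1,k) if st[i,4]>300];print(n,st[roi],ce[roi])
    for i in roi:
        p=X[l==i];r=cv2.minAreaRect((p[:,:2]*1000).astype(np.float32));print("rect",r,np.median(p[:,2]))
    h=(X[...,2]>.068)&(X[...,2]<.13)&(c["depth"]>0)
    k,l,st,ce=cv2.connectedComponentsWithStats(h.astype(np.uint8))
    for i in range(1,k):
        if st[i,4]>15: p=X[l==i];print("high",st[i],p.mean(0),np.percentile(p[:,2],[5,50,95]))
E
```

```text
top [[ 253  160  105   69 4335]] [[306.49919262 194.51787774]]
rect ((590.3513793945312, -67.51144409179688), (269.2166748046875, 149.97174072265625), 77.80838012695312) 0.05879956274809815
high [319 126  20  20 302] [ 0.74555712 -0.13655418  0.08344402] [0.07756324 0.08365954 0.08741277]
high [270 174  25  28 490] [ 0.60353923 -0.0037364   0.08368602] [0.07360712 0.07828821 0.10490598]
high [326 191  17  16 203] [ 0.57266327 -0.14471752  0.07532329] [0.0687338  0.07399689 0.08304404]
scene [[ 145  180  143   81 4760]] [[211.14327731 221.43172269]]
rect ((592.1934204101562, -72.31968688964844), (269.85296630859375, 152.4297332763672), 77.67427062988281) 0.057930489249355385
high [ 0  0 44  7 85] [-2.27695381  0.60071062  0.0747142 ] [0.06857432 0.07561109 0.08112922]
high [ 109   11  100   37 2981] [-0.71268623  0.70539508  0.1148466 ] [0.07655622 0.12512177 0.12813605]
high [ 261   15  251   78 3595] [0.35550989 1.05032103 0.09915257] [0.07119904 0.09940943 0.12703756]
high [263  18  21  11 154] [-0.41539938  1.23535342  0.10561397] [0.07853522 0.10708528 0.12754738]
high [250  21   6   5  21] [-0.57684427  1.24860628  0.07839193] [0.07072803 0.07678795 0.08668645]
high [ 76  99  53  31 980] [ 0.05134284 -0.02500696  0.09968751] [0.07159858 0.0998697  0.12741373]
high [228 183  34  27 638] [ 0.61204208 -0.01626507  0.08509783] [0.07204809 0.08016339 0.10305754]
high [171 216  23  16 275] [ 0.57929992 -0.15338147  0.07461823] [0.06882681 0.07342324 0.08079593]
high [232 249  30  27 672] [ 0.75157159 -0.14554538  0.08122644] [0.07130267 0.08273433 0.0844231 ]
```

View pics/tc.png

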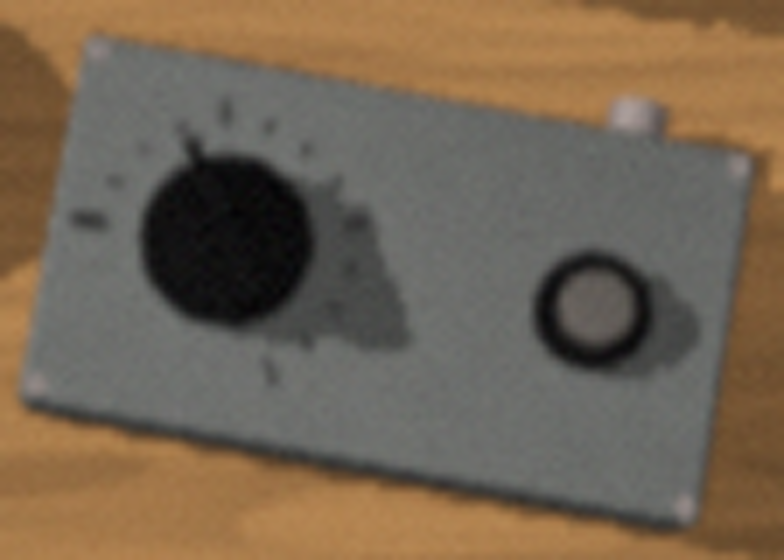

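View pics/sc.png

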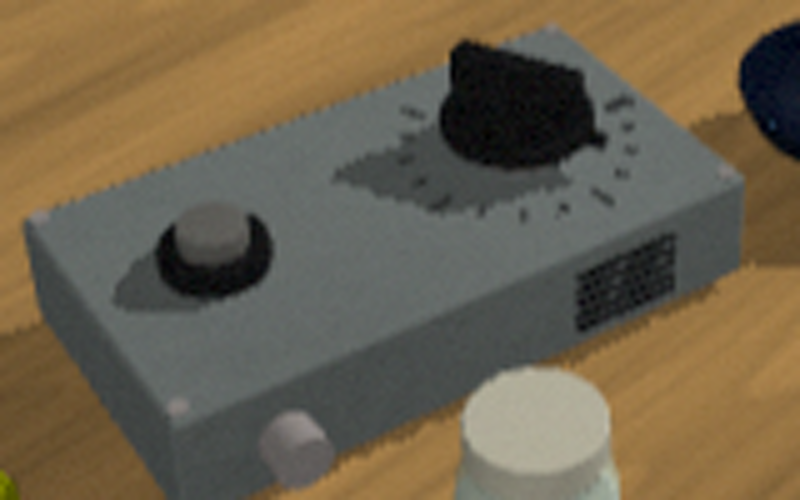

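The pointer nib sits at about crop (191,150), roughly at mark 3 (183,128). The key is at about crop (596,306). Next come two-view positions for the key, dial axis, bar direction and pointer.

Run:
```python
from h import *
from scipy.optimize import least_squares
t=dict(np.load("top0.npz"));s=dict(np.load("scene0.npz"))
# console top-face corners from grey mask in each view
def corners(c,seed):
    img=cv2.cvtColor(c["color"],cv2.COLOR_RGB2HSV);return img
def tri(a,b):
    f=lambda X:np.r_[proj(t,X)-a,proj(s,X)-b]
    r=least_squares(f,[.6,-.07,.07]);return r.x*1e3,np.round(r.fun,1)
T=lambda x,y:np.array([250+(x+.5)/7-.5,155+(y+.5)/7-.5]);S=lambda x,y:np.array([140+(x+.5)/5-.5,175+(y+.5)/5-.5])
# screws at corners (z~60)
for n,a,b in [("sA",T(97,49),S(552,36)),("sB",T(741,165),S(40,216)),("sC",T(686,506),S(178,407) ),("sD",T(36,384),S(728,172))]:
    print(n,ray(t,*a,.06)*1e3,ray(s,*b,.06)*1e3)
# blobs in top and scene
hsvt=cv2.cvtColor(t["color"],cv2.COLOR_RGB2GRAY)
def blob(c,box,thr):
    x0,y0,x1,y1=box;g=cv2.cvtColor(c["color"],cv2.COLOR_RGB2GRAY)[y0:y1,x0:x1]
    m=(g<thr).astype(np.uint8);cn,_=cv2.findContours(m,cv2.RETR_EXTERNAL,cv2.CHAIN_APPROX_NONE)
    k=max(cn,key=cv2.contourArea);M=cv2.moments(k);(cx,cy),r=cv2.minEnclosingCircle(k)
    return np.array([M["m10"]/M["m00"]+x0,M["m01"]/M["m00"]+y0]),cv2.contourArea(k),k.reshape(-1,2)+[x0,y0]
a,A,k=blob(t,(268,172,298,206),45);print("flange top",a,A,ray(t,*a,.082)*1e3)
a,A,k=blob(t,(322,186,348,212),50);print("ring top",a,A,ray(t,*a,.072)*1e3)
a2,A,k=blob(s,(165,210,200,240),50);print("ring scene",a2,A)
print("keytop T",ray(t,*T(596,306),.082)*1e3,"S",ray(s,*S(213,224),.082)*1e3)
for m,p,q in[(0,(88,220),(620,101)),(1,(115,181),(628,127)),(2,(147,148),(630,150)),(4,(225,112),(602,196)),(5,(268,126),(562,208)),(6,(307,149),(523,215))]:
    print(m,ray(t,*T(*p),.06)*1e3,ray(s,*S(*q),.06)*1e3)
print("nib",tri(T(190,146),S(602,140)))
print("bar end",tri(T(0,0),S(465,45)))
for q in[(460,42),(583,73)]:
    for z in(.104,.109,.114):print("bar top S",q,z,ray(s,*S(*q),z)*1e3)
# bar top via depth
for n,c in(("top",t),("scene",s)):
    v,u=np.mgrid[:384,:512];d=c["depth"];P=np.linalg.solve(c["mtx"],np.stack([(u*d).ravel(),(v*d).ravel(),d.ravel()]))
    X=(c["R"].T@(P-c["t"][:,None])).T
    m=(d.ravel()>0)&(np.hypot(X[:,0]-.605,X[:,1]+.008)<.05)
    p=X[m&(X[:,2]>.098)];print(n,len(p),p.mean(0),np.percentile(p[:,2],[50,90,98]))
    w,V=np.linalg.eigh(np.cov(p[:,:2].T));print(V[:,1],2*np.sqrt(3*w),np.degrees(np.arctan2(V[1,1],V[0,1])))
    q=X[m&(X[:,2]>.068)&(X[:,2]<.095)];print("flange",len(q),q.mean(0),np.median(q[:,2]),cv2.minEnclosingCircle((q[:,:2]*1e3).astype(np.float32)))
```

```text
sA [683.85564349  43.90460149  60.        ] [555.92728986  63.762378    60.        ]
sB [ 629.79270453 -208.02816395   60.        ] [ 496.58348591 -181.27915829   60.        ]
sC [ 496.67552202 -179.24124477   60.        ] [ 629.89784764 -210.54499877   60.        ]
sD [550.79389967  71.27277097  60.        ] [684.98419446  39.54817286  60.        ]
flange top [282.21251994 189.0215311 ] 418.0 [601.97308013  -5.04434064  82.        ]
ring top [334.46542553 199.1462766 ] 188.0 [ 571.76216394 -145.82209454   72.        ]
ring scene [182.29375    228.25208333] 160.0
keytop T [ 572.88264022 -145.05409167   82.        ] S [ 576.67779009 -150.31656684   82.        ]
0 [615.16252087  49.25128434  60.        ] [615.50422564  46.5737955   60.        ]
1 [630.44767264  38.1856573   60.        ] [631.61795896  34.27499346  60.        ]
2 [643.3166354   25.17462926  60.        ] [643.77645343  22.24252768  60.        ]
4 [656.89691304  -6.10611985  60.        ] [657.14592916 -10.01404764  60.        ]
5 [650.76983372 -22.91096718  60.        ] [650.55878271 -27.54397878  60.        ]
6 [641.0921
[... 522 characters left out ...]

bar top S (583, 73) 0.109 [637.20370862  -0.73437016 109.        ]
bar top S (583, 73) 0.114 [642.22790861  -6.0465431  114.        ]
top 115 [ 0.60366936 -0.00413682  0.10347448] [0.10344458 0.10607575 0.1078169 ]
[-0.95500989 -0.29657396] [0.01372976 0.05885923] -162.74805701031372
flange 371 [ 0.60352914 -0.00367436  0.07740923] 0.07735817042720276 ((608.1510620117188, -2.0392072200775146), 37.629337310791016)
scene 134 [ 0.60727986 -0.0097722   0.10195798] [0.1021896  0.1037356  0.10432665]
[-0.95262457 -0.30414871] [0.01418866 0.06055201] -162.2930444434889
flange 468 [ 0.61376319 -0.01834724  0.07939016] 0.07670263071530507 ((609.2249755859375, -7.045619010925293), 37.731502532958984)
```

Both views agree. Console yaw is −12.1°, the dial axis is near (605,−6.6) with bar top at about 0.104, the pointer is at mark 3 (17.5°), and the key is near (574,−148). I need a 100° clockwise turn, so I'll move above the dial.

Request:
drive_tool(moves=[50,-36.4,-27.2,0,0,0,0,50,-36.4,-27.2,0,0,0,0,50,-36.4,-27.2,0,0,0,0,50,-36.4,-27.2,0,0,0,0,50,-36.4,-27.2,0,0,0,0,50,-36.4,-27.2,0,0,0,0,50,-36.4,-27.2,0,0,0,0,50,-36.4,-27.2,0,0,0,0], grip_force=15)

```text
t: 0.9
tool_pos: [0.3878, 0.2831, 0.4045]
orientation: [-0.447, -3.109, 0.0]
force: [-0.5, 0.3, 0.9]
opening: 0.0498
gripper_force: 0.0
```

Request:
drive_tool(moves=[50,-36.4,-27.2,0,0,0,0,50,-36.4,-27.2,0,0,0,0,50,-36.4,-27.2,0,0,0,0,50,-36.4,-27.2,0,0,0,0,50,-36.4,-27.2,0,0,0,0,50,-36.4,-27.2,0,0,0,0,50,-36.4,-27.2,0,0,0,0,50,-36.4,-27.2,0,0,0,0])

```text
t: 1.7
tool_pos: [0.606, -0.0078, 0.4042]
orientation: [-0.448, -3.109, -0.0]
force: [0.5, 1.1, -0.7]
opening: 0.0502
gripper_force: 0.0
```

Request:
drive_tool(moves=[50,0,0,20,0,0,-8.5,50,0,0,20,0,0,-8.5,50,0,0,10,0,0,-8.5,50,0,0,0,0,0,-8.4,50,0,0,0,0,0,0,50,0,0,0,0,0,0])

```text
t: 2.3
tool_pos: [0.6052, -0.006, 0.3547]
orientation: [0.472, -3.106, -0.0]
force: [0.6, 0.5, -0.4]
opening: 0.0498
gripper_force: 0.0
```

```bash
cat > st.py <<'E'
from plant import robot
import numpy as np
from scipy.spatial.transform import Rotation as Ro
np.set_printoptions(precision=2,suppress=True)
s=robot.read_state();R=Ro.from_rotvec(s["orientation"]).as_matrix();p=s["tool_pos"]*1e3
x=R[:,0];print("t",round(s["t"],2),"tcp",p,"xang %.2f"%np.degrees(np.arctan2(x[1],x[0])),"z",R[:,2],"grasp",p+167*R[:,2],"F",s["force"],"T",s["wrist_torque"],"open %.1f gf %.1f"%(s["opening"]*1e3,s["gripper_force"]),"q6 %.2f"%s["q"][5])
for n,X in(("dial",[604.8,-6.6]),("key",[574.2,-148.2])):
    d=np.r_[X,p[2]]-p;print(n,"tool shift",R.T@d)
E
python3 st.py
```

```text
t 2.3 tcp [605.21  -6.05 354.67] xang -162.73 z [-0.  0. -1.] grasp [605.19  -6.04 187.67] F [ 0.61  0.47 -0.36] T [0.03 0.03 0.01] open 49.8 gf 0.0 q6 -1.97
dial tool shift [ 0.56 -0.41  0.  ]
key tool shift [  71.81 -126.54    0.  ]
```

Request:
drive_tool(moves=[50,0.5,-0.4,25,0,0,0,50,0,0,25,0,0,0,50,0,0,20,0,0,0,50,0,0,8,0,0,0,50,0,0,5,0,0,0,50,0,0,0,0,0,0])

```text
t: 2.9
tool_pos: [0.605, -0.0066, 0.272]
orientation: [-0.477, 3.105, -0.0]
force: [-0.3, 0.1, 1.1]
opening: 0.0502
gripper_force: 0.0
```

```bash
python3 st.py
python3 - <<'E'
from plant import robot
import cv2,numpy as np
a=[robot.read_camera(n)["color"] for n in("scene","top")]
b=[cv2.resize(i,None,fx=5,fy=5,interpolation=cv2.INTER_CUBIC) for i in(a[0][165:245,180:260],a[1][150:230,245:325])]
cv2.imwrite("pics/g1.png",np.hstack(b)[:,:,::-1])
E
```

```text
t 2.9 tcp [604.99  -6.58 272.  ] xang -162.54 z [ 0. -0. -1.] grasp [605.03  -6.58 105.  ] F [-0.3   0.07  1.05] T [0.03 0.03 0.03] open 50.2 gf 0.0 q6 -1.97
dial tool shift [ 0.19  0.04 -0.  ]
key tool shift [  71.86 -125.86   -0.  ]
```

View pics/g1.png

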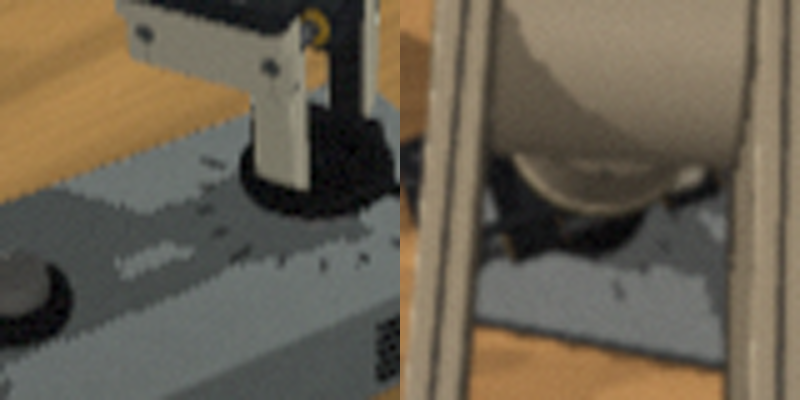

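The fingers straddle the bar, with the near finger at about (280,150) in the left half, just above the flange. I'll lower a bit and close gently.

Request:
drive_tool(moves=[50,0,0,3,0,0,0,50,0,0,2,0,0,0,30,0,0,0,0,0,0,10,0,0,0,0,0,0,10,0,0,0,0,0,0,10,0,0,0,0,0,0,10,0,0,0,0,0,0], grip_force=8)

```text
t: 3.7
tool_pos: [0.6049, -0.0066, 0.2668]
orientation: [-0.479, 3.105, 0.0]
force: [-0.6, 4.2, 0.8]
opening: 0.0143
gripper_force: 2.5
```

```bash
python3 st.py
```

```text
t 3.7 tcp [604.89  -6.59 266.8 ] xang -162.48 z [ 0.  0. -1.] grasp [604.9   -6.58  99.8 ] F [-0.6   4.22  0.83] T [0.87 0.27 0.04] open 14.3 gf 2.5 q6 -1.97
dial tool shift [ 0.09  0.02 -0.  ]
key tool shift [  71.9  -125.8    -0.01]
```

Request:
drive_tool(moves=[10,0,1,0,0,0,0,10,0,0,0,0,0,0,10,0,0,0,0,0,0,10,0,0,0,0,0,0])

```text
t: 4.1
tool_pos: [0.6046, -0.0058, 0.2668]
orientation: [-0.478, 3.105, -0.001]
force: [1.4, -1.5, -1.1]
opening: 0.0142
gripper_force: 8.0
```

```bash
python3 st.py
```

```text
t 4.1 tcp [604.62  -5.85 266.76] xang -162.48 z [ 0. -0. -1.] grasp [604.67  -5.9   99.76] F [ 1.44 -1.53 -1.11] T [-0.39 -0.24 -0.03] open 14.2 gf 8.0 q6 -1.97
dial tool shift [ 0.06 -0.77  0.  ]
key tool shift [  71.86 -126.6     0.04]
```

Request:
drive_tool(moves=[10,0,0,1,0,0,0,10,0,0,1,0,0,0,10,0,0,1,0,0,0,10,0,0,0,0,0,0], grip_force=8)

```text
t: 4.5
tool_pos: [0.6047, -0.0058, 0.2646]
orientation: [-0.478, 3.104, -0.001]
force: [-2.1, -2.5, 7.6]
opening: 0.0136
gripper_force: 8.0
```

Request:
drive_tool(moves=[10,0,0,1,0,0,0,10,0,0,0,0,0,0])

```text
t: 4.7
tool_pos: [0.6048, -0.0058, 0.264]
orientation: [-0.478, 3.104, -0.001]
force: [-3.5, -1.2, 9.9]
opening: 0.0139
gripper_force: 8.0
```

Request:
drive_tool(moves=[10,0,0,1,0,0,0,10,0,0,0,0,0,0])

```text
t: 4.9
tool_pos: [0.6049, -0.0057, 0.2633]
orientation: [-0.478, 3.104, -0.001]
force: [-4.5, -2.0, 11.1]
opening: 0.0141
gripper_force: 8.0
```

Request:
drive_tool(moves=[10,0.6,-0.2,0.7,0,0,0,10,0,0,0,0,0,0])

```text
t: 5.1
tool_pos: [0.6047, -0.0059, 0.2631]
orientation: [-0.478, 3.102, -0.0]
force: [-2.7, -0.7, 12.2]
opening: 0.0137
gripper_force: 8.0
```

Request:
drive_tool(moves=[10,0,0,0.7,0,0,0,10,0,0,0,0,0,0])

```text
t: 5.3
tool_pos: [0.6048, -0.0059, 0.2625]
orientation: [-0.478, 3.102, -0.0]
force: [-3.2, -0.9, 11.8]
opening: 0.0139
gripper_force: 8.0
```

Request:
drive_tool(moves=[10,0,0,0,0,0,0])

```text
t: 5.4
tool_pos: [0.6048, -0.0058, 0.2625]
orientation: [-0.478, 3.102, -0.0]
force: [-2.8, -0.8, 11.5]
opening: 0.0138
gripper_force: 8.0
```

Request:
drive_tool(moves=[10,0,0,0,0,0,0,10,0,0,0,0,0,0,10,0.3,0,0.8,0,0,0,10,0,0,0,0,0,0], grip_force=20)

```text
t: 5.8
tool_pos: [0.6047, -0.0058, 0.2621]
orientation: [-0.478, 3.101, -0.0]
force: [-2.8, 0.7, 13.8]
opening: 0.0139
gripper_force: 20.0
```

Request:
drive_tool(moves=[10,0,0,0.6,0,0,0,10,0,0,0,0,0,0])

```text
t: 6.0
tool_pos: [0.6047, -0.0058, 0.2616]
orientation: [-0.478, 3.101, -0.0]
force: [-4.1, 0.7, 14.9]
opening: 0.0135
gripper_force: 20.0
```

Request:
drive_tool(moves=[10,0,0,0,0,0,0])

```text
t: 6.1
tool_pos: [0.6047, -0.0058, 0.2617]
orientation: [-0.478, 3.101, -0.0]
force: [-3.5, 0.3, 14.1]
opening: 0.0139
gripper_force: 20.0
```

Request:
drive_tool(moves=[10,0.3,0,0.6,0,0,0,10,0,0,0,0,0,0])

```text
t: 6.3
tool_pos: [0.6046, -0.0059, 0.2613]
orientation: [-0.478, 3.101, -0.0]
force: [-2.1, -0.1, 15.8]
opening: 0.0142
gripper_force: 20.0
```

Request:
drive_tool(moves=[10,0,0,0,0,0,0])

```text
t: 6.4
tool_pos: [0.6046, -0.0059, 0.2614]
orientation: [-0.478, 3.101, -0.0]
force: [-2.9, 0.4, 16.0]
opening: 0.014
gripper_force: 20.0
```

```bash
python3 st.py
```

```text
t 6.4 tcp [604.56  -5.87 261.35] xang -162.46 z [ 0.  0. -1.] grasp [605.26  -5.8   94.35] F [-2.91  0.36 16.  ] T [ 0.14  0.58 -0.01] open 14.0 gf 20.0 q6 -1.97
dial tool shift [-0.01 -0.77  0.  ]
key tool shift [  71.84 -126.56   -0.19]
```

Request:
drive_tool(moves=[10,0,0,0,0,0,3,10,0,0,0,0,0,4,10,0,0,0,0,0,3,10,0,0,0,0,0,0])

```text
t: 6.8
tool_pos: [0.6046, -0.0061, 0.2614]
orientation: [-0.203, 3.131, -0.0]
force: [-3.3, 0.0, 15.9]
opening: 0.0139
gripper_force: 20.0
```

```bash
python3 st.py
```

```text
t 6.8 tcp [604.6   -6.07 261.41] xang -172.58 z [ 0. -0. -1.] grasp [605.33  -6.08  94.41] F [-3.33  0.04 15.93] T [-0.15  0.56 -0.05] open 13.9 gf 20.0 q6 -1.80
dial tool shift [-0.13 -0.55  0.  ]
key tool shift [  48.5  -137.01   -0.13]
```

Request:
drive_tool(moves=[10,0.2,0,0,0,0,4,10,0,0,0,0,0,4,10,0,0,0,0,0,4,10,0,0,0,0,0,4,10,0,0,0,0,0,4])

```text
t: 7.3
tool_pos: [0.6045, -0.0065, 0.2615]
orientation: [0.345, 3.118, -0.001]
force: [-3.1, -3.3, 15.4]
opening: 0.0138
gripper_force: 20.0
```

```bash
python3 st.py
```

```text
t 7.3 tcp [604.49  -6.47 261.48] xang 167.36 z [ 0. -0. -1.] grasp [605.27  -6.62  94.48] F [-3.13 -3.31 15.44] T [-0.61  0.47 -0.06] open 13.8 gf 20.0 q6 -1.45
dial tool shift [-0.33 -0.06  0.  ]
key tool shift [  -1.44 -144.92   -0.02]
```

Request:
drive_tool(moves=[10,0.3,-0.4,0.2,0,0,4,10,0,0,0,0,0,4,10,0,0,0,0,0,4,10,0,0,0,0,0,4,10,0,0,0,0,0,4])

```text
t: 7.8
tool_pos: [0.6042, -0.007, 0.2614]
orientation: [0.881, 3.01, 0.0]
force: [-2.3, -4.2, 15.6]
opening: 0.0138
gripper_force: 20.0
```

```bash
python3 st.py
```

```text
t 7.8 tcp [604.17  -7.   261.39] xang 147.36 z [ 0. -0. -1.] grasp [604.99  -7.21  94.39] F [-2.29 -4.18 15.65] T [-0.86  0.44  0.05] open 13.8 gf 20.0 q6 -1.10
dial tool shift [-0.31  0.68  0.  ]
key tool shift [ -50.91 -135.06    0.03]
```

Request:
drive_tool(moves=[10,0,-0.6,0.1,0,0,4,10,0,0,0,0,0,4,10,0,0,0,0,0,4,10,0,0,0,0,0,4,10,0,0,0,0,0,4])

```text
t: 8.3
tool_pos: [0.6038, -0.0075, 0.2613]
orientation: [1.391, 2.812, 0.002]
force: [-3.0, -4.1, 17.0]
opening: 0.014
gripper_force: 20.0
```

```bash
python3 st.py
```

```text
t 8.3 tcp [603.81  -7.47 261.25] xang 127.36 z [ 0. -0. -1.] grasp [604.59  -7.68  94.26] F [-3.02 -4.14 17.01] T [-0.88  0.65 -0.  ] open 14.0 gf 20.0 q6 -0.75
dial tool shift [0.09 1.32 0.  ]
key tool shift [ -93.88 -108.93    0.03]
```

Request:
drive_tool(moves=[10,-0.2,-0.6,-0.2,0,0,4,10,0,0,0,0,0,4,10,0,0,0,0,0,4,10,0,0,0,0,0,4,10,0,0,0,0,0,4])

```text
t: 8.8
tool_pos: [0.6033, -0.0078, 0.2613]
orientation: [1.858, 2.528, 0.003]
force: [-3.2, -2.6, 15.5]
opening: 0.014
gripper_force: 20.0
```

```bash
python3 st.py
```

```text
t 8.8 tcp [603.33  -7.84 261.33] xang 107.37 z [ 0. -0. -1.] grasp [604.03  -7.99  94.33] F [-3.24 -2.55 15.53] T [-0.68  0.8  -0.05] open 14.0 gf 20.0 q6 -0.40
dial tool shift [0.75 1.78 0.01]
key tool shift [-125.27  -69.69   -0.  ]
```

Request:
drive_tool(moves=[10,-0.2,-0.4,0,0,0,4,10,0,0,0,0,0,4,10,0,0,0,0,0,1.6,10,0,0,0,0,0,0,10,0,0,0,0,0,0])

```text
t: 9.3
tool_pos: [0.603, -0.008, 0.2613]
orientation: [2.06, 2.367, 0.004]
force: [-2.7, -1.6, 15.0]
opening: 0.0136
gripper_force: 20.0
```

```bash
python3 st.py
python3 - <<'E'
from plant import robot
import cv2,numpy as np
from h import *
ax=np.array([604.8,-6.6])
a=robot.read_camera("scene");t=robot.read_camera("top")
def mk(c,x0,y0,x1,y1):
    i=c["color"].copy()
    i=cv2.resize(i[y0:y1,x0:x1],None,fx=5,fy=5,interpolation=cv2.INTER_CUBIC)
    for k in(7,8,9):
        th=np.radians(77.9-20*k)
        p=proj(c,[.6048+.042*np.cos(th),-.0066+.042*np.sin(th),.065])
        cv2.circle(i,tuple(np.int32((p-[x0,y0])*5)),3,(255,0,0),1)
    return i
cv2.imwrite("pics/g2.png",np.hstack([mk(a,180,165,260,245),mk(t,245,150,325,230)])[:,:,::-1])
E
```

```text
t 9.3 tcp [603.02  -8.02 261.33] xang 97.92 z [ 0. -0. -1.] grasp [603.74  -8.11  94.33] F [-2.69 -1.62 15.02] T [-0.5   0.7   0.02] open 13.6 gf 20.0 q6 -0.24
dial tool shift [1.16 1.96 0.01]
key tool shift [-134.87  -47.87   -0.05]
```

View pics/g2.png

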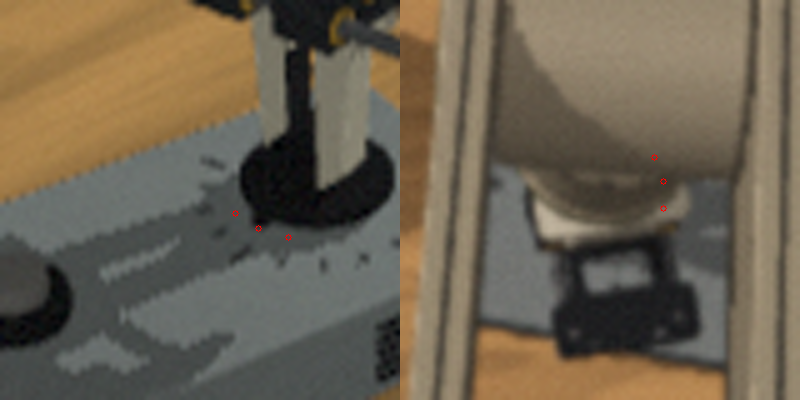

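The nib at (258,222) in the left half sits on the predicted mark-8 point (258,228). I'll ease off now.

Request:
drive_tool(moves=[10,0,0,-1,0,0,0,10,0,0,-1,0,0,0,10,0,0,-1,0,0,0,10,0,0,-1,0,0,0,10,0,0,-1,0,0,0,10,0,0,-1,0,0,0,10,0,0,0,0,0,0])

```text
t: 10.1
tool_pos: [0.6029, -0.008, 0.2655]
orientation: [2.061, 2.367, 0.003]
force: [6.6, -2.8, 3.2]
opening: 0.0137
gripper_force: 20.0
```

```bash
python3 st.py
```

```text
t 10.1 tcp [602.87  -8.01 265.48] xang 97.92 z [ 0. -0. -1.] grasp [603.51  -8.08  98.48] F [ 6.57 -2.75  3.21] T [-0.55 -0.94 -0.01] open 13.7 gf 20.0 q6 -0.24
dial tool shift [1.13 2.1  0.01]
key tool shift [-134.9   -47.72   -0.05]
```

Request:
drive_tool(moves=[10,-0.3,0.9,-1,0,0,0,10,0,0,-0.5,0,0,0,10,0,0,0,0,0,0,10,0,0,0,0,0,0])

```text
t: 10.5
tool_pos: [0.6033, -0.0081, 0.2659]
orientation: [2.062, 2.369, 0.002]
force: [6.2, -2.0, 0.3]
opening: 0.0141
gripper_force: 20.0
```

Request:
drive_tool(moves=[20,0,0,0,0,0,0,40,0,0,0,0,0,0,45,0,0,0,0,0,0,45,0,0,-4,0,0,0,45,0,0,-15,0,0,0,45,0,0,-25,0,0,0,45,0,0,-30,0,0,0,45,0,0,-30,0,0,0])

```text
t: 11.3
tool_pos: [0.6027, -0.008, 0.3721]
orientation: [2.062, 2.369, 0.001]
force: [0.4, -0.2, -0.7]
opening: 0.0451
gripper_force: 0.0
```

Request:
drive_tool(moves=[30,15,45,0,0,0,0,0,15,45,0,0,0,0,0,0,0,0,0,0,0])

```text
t: 11.6
tool_pos: [0.6907, 0.0364, 0.3677]
orientation: [-2.059, -2.37, 0.001]
force: [-1.5, 0.5, -0.1]
opening: 0.0256
gripper_force: 0.0
```

```bash
python3 st.py
python3 - <<'E'
from plant import robot
import cv2,numpy as np
from h import *
a=robot.read_camera("scene");t=robot.read_camera("top")
def mk(c,x0,y0,x1,y1):
    i=cv2.resize(c["color"][y0:y1,x0:x1],None,fx=5,fy=5,interpolation=cv2.INTER_CUBIC)
    for k in(7,8,9):
        th=np.radians(77.9-20*k)
        p=proj(c,[.6048+.042*np.cos(th),-.0066+.042*np.sin(th),.0717])
        cv2.circle(i,tuple(np.int32((p-[x0,y0])*5)),3,(255,0,0),1)
    return i
cv2.imwrite("pics/g3.png",np.hstack([mk(a,180,165,260,245),mk(t,245,150,325,230)])[:,:,::-1])
for c in(a,t):
    v,u=np.mgrid[:384,:512];d=c["depth"];P=np.linalg.solve(c["mtx"],np.stack([(u*d).ravel(),(v*d).ravel(),d.ravel()]))
    X=(c["R"].T@(P-c["t"][:,None])).T
    p=X[(d.ravel()>0)&(np.hypot(X[:,0]-.605,X[:,1]+.0066)<.045)&(X[:,2]>.095)&(X[:,2]<.12)]
    if len(p)>10:
        w,V=np.linalg.eigh(np.cov(p[:,:2].T));print(len(p),p.mean(0)*1e3,np.percentile(p[:,2]*1e3,[50,90]),np.degrees(np.arctan2(V[1,1],V[0,1])))
E
```

```text
t 11.6 tcp [690.75  36.38 367.66] xang 98.03 z [-0.  0. -1.] grasp [690.44  36.56 200.66] F [-1.45  0.48 -0.14] T [-0.07  0.12 -0.04] open 25.6 gf 0.0 q6 -0.16
dial tool shift [-30.54 -91.11   0.11]
key tool shift [-166.47 -141.2     0.  ]
149 [607.63956804 -10.54342888 100.88366665] [101.85205242 103.12588948] 97.03893655740066
114 [603.34854399  -1.5054025  102.75655269] [102.98462502 105.93927188] 97.72058925040474
```

View pics/g3.png

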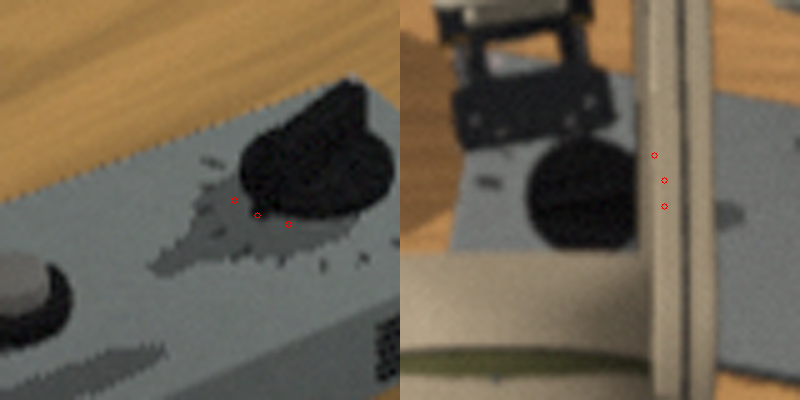

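The dial stands at mark 8 (bar angle 97.4° against 97.9° expected) with the nib on the centre circle and its height as before. Next is the key, with fingers closed.

Request:
drive_tool(moves=[0,-33.3,-28.2,0,0,0,0,0,-33.3,-28.2,0,0,0,0,0,-33.3,-28.2,0,0,0,0,0,-33.3,-28.2,0,0,0,0,0,-33.3,-28.2,0,0,0,0,0,0,0,30,0,0,0,0,0,0,30,0,0,0,0,0,0,0,0,0,0])

```text
t: 12.5
tool_pos: [0.5683, -0.1505, 0.3068]
orientation: [-2.061, -2.364, 0.004]
force: [-0.4, -0.6, -0.1]
opening: 0.0004
gripper_force: 0.0
```

```bash
python3 st.py
```

```text
t 12.5 tcp [ 568.28 -150.52  306.75] xang 97.83 z [-0.01  0.   -1.  ] grasp [ 567.35 -150.21  139.76] F [-0.38 -0.61 -0.06] T [-0.05  0.09 -0.02] open 0.4 gf 0.0 q6 -0.48
dial tool shift [137.6   55.79   0.06]
key tool shift [ 1.49  6.18 -0.03]
```

Request:
drive_tool(moves=[0,1.2,6.6,15,0,0,0,0,0,0,12,0,0,0,0,0,0,6,0,0,0,0,0,0,0,0,0,0])

```text
t: 12.9
tool_pos: [0.5774, -0.1478, 0.2758]
orientation: [-2.061, -2.369, 0.001]
force: [0.4, -0.1, -0.9]
opening: 0.0003
gripper_force: 0.0
```

```bash
python3 st.py
```

```text
t 12.9 tcp [ 577.36 -147.78  275.85] xang 97.96 z [-0.  0. -1.] grasp [ 577.11 -147.7   108.85] F [ 0.36 -0.15 -0.95] T [-0.1   0.11  0.01] open 0.3 gf 0.0 q6 -0.48
dial tool shift [136.01  46.74   0.02]
key tool shift [ 0.02 -3.19  0.  ]
```

Request:
drive_tool(moves=[0,0,0,2,0,0,0,0,0,0,2,0,0,0,0,0,0,1,0,0,0,0,0,0,1,0,0,0,0,0,0,0,0,0,0])

```text
t: 13.4
tool_pos: [0.5775, -0.1482, 0.2707]
orientation: [-2.063, -2.37, 0.0]
force: [0.5, 0.5, 0.7]
opening: 0.0004
gripper_force: 0.0
```

Request:
drive_tool(moves=[0,0,0,1,0,0,0,0,0,0,1,0,0,0,0,0,0,0,0,0,0])

```text
t: 13.7
tool_pos: [0.5774, -0.1482, 0.2686]
orientation: [-2.063, -2.369, 0.0]
force: [-0.1, -0.5, 0.1]
opening: 0.0005
gripper_force: 0.0
```

Request:
drive_tool(moves=[0,0,-3,0,0,0,0,0,0,0,1,0,0,0,0,0,0,1,0,0,0,0,0,0,1,0,0,0,0,0,0,1,0,0,0,0,0,0,0,0,0,0])

```text
t: 14.3
tool_pos: [0.5745, -0.1487, 0.2647]
orientation: [-2.062, -2.37, 0.0]
force: [-3.0, 0.5, 3.6]
opening: 0.0004
gripper_force: 1.7
```

Request:
drive_tool(moves=[0,0,0,1,0,0,0,0,0,0,1,0,0,0,0,0,0,0,0,0,0])

```text
t: 14.6
tool_pos: [0.5746, -0.1486, 0.2628]
orientation: [2.062, 2.37, -0.0]
force: [-3.6, -1.5, 4.5]
opening: 0.0007
gripper_force: 2.3
```

Request:
drive_tool(moves=[0,0,0,0.7,0,0,0,0,0,0,0,0,0,0])

```text
t: 14.8
tool_pos: [0.5746, -0.1486, 0.2624]
orientation: [2.062, 2.37, -0.0]
force: [-3.9, -0.0, 5.7]
opening: 0.0003
gripper_force: 3.2
```

Tips are at 76.4 mm; the stop is at 76. A little more until the stop is felt.

Request:
drive_tool(moves=[0,0,0,0.8,0,0,0,0,0,0,0.6,0,0,0,0,0,0,0,0,0,0])

```text
t: 15.1
tool_pos: [0.5746, -0.1487, 0.2622]
orientation: [2.062, 2.369, -0.0]
force: [-8.3, 1.0, 15.6]
opening: 0.0004
gripper_force: 7.8
```

Request:
drive_tool(moves=[0,0,0,0,0,0,0])

```text
t: 15.2
tool_pos: [0.5746, -0.1487, 0.2622]
orientation: [2.062, 2.369, -0.0]
force: [-9.4, 1.8, 15.2]
opening: 0.0004
gripper_force: 7.8
```

The key is on its stop at 15 N. Now I lift off and check.

Request:
drive_tool(moves=[0,0,0,-1,0,0,0,0,0,0,-2,0,0,0,0,0,0,-3,0,0,0,0,0,0,-6,0,0,0,0,0,0,-25,0,0,0,0,0,0,-40,0,0,0,0,0,0,-40,0,0,0,0,0,0,0,0,0,0])

```text
t: 16.0
tool_pos: [0.5763, -0.149, 0.3852]
orientation: [2.056, 2.362, 0.007]
force: [0.5, -1.2, 1.1]
opening: 0.0004
gripper_force: 0.0
```

```bash
python3 st.py
python3 - <<'E'
from plant import robot
from h import *
a=robot.read_camera("scene");t=robot.read_camera("top")
x0,y0=180,165;i=cv2.resize(a["color"][175:310,60:350],None,fx=2.7,fy=2.7,interpolation=cv2.INTER_CUBIC)
cv2.imwrite("pics/g4.png",i[:,:,::-1])
for n,c in(("s",a),("s0",dict(np.load("scene0.npz")))):
    v,u=np.mgrid[:384,:512];d=c["depth"];P=np.linalg.solve(c["mtx"],np.stack([(u*d).ravel(),(v*d).ravel(),d.ravel()]))
    X=(c["R"].T@(P-c["t"][:,None])).T*1e3
    k=X[(np.hypot(X[:,0]-577,X[:,1]+151)<9)&(X[:,2]>65)&(X[:,2]<100)];print(n,"key",len(k),np.median(k[:,2]))
    p=X[(np.hypot(X[:,0]-607,X[:,1]+9)<45)&(X[:,2]>95)&(X[:,2]<120)]
    w,V=np.linalg.eigh(np.cov(p[:,:2].T));print(len(p),np.median(p[:,2]),np.degrees(np.arctan2(V[1,1],V[0,1])))
E
```

```text
t 16.0 tcp [ 576.27 -148.98  385.24] xang 97.93 z [ 0.01 -0.   -1.  ] grasp [ 578.09 -149.54  218.25] F [ 0.5  -1.18  1.14] T [-0.02 -0.02  0.03] open 0.4 gf 0.0 q6 -0.48
dial tool shift [137.07  47.92  -0.17]
key tool shift [ 1.05 -1.94 -0.03]
s key 40 79.97951536431898
147 101.73745698177264 97.02124486050575
s0 key 37 80.19381617217314
170 101.61236055419927 -161.58731782308723
```

View pics/g4.png

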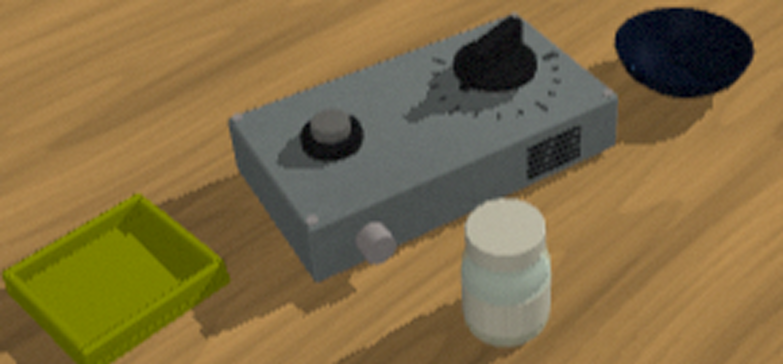

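The key is back up at about (331,125). The dial's nib points toward the key at mark 8, and the bowl, dish and jar haven't moved. I'm handing the job in.

```bash
python3 -c "
from plant import robot
print(robot.close_job())"
```

```text
the job is handed in; nothing more can be done
None
```

The job is handed in, with no verdict shown: in the last camera check the dial stood at mark 8 with its height unchanged, the start key had been pressed to its stop (about 15 N) and was back up, and the bowl, dish and jar looked unmoved.

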